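# Two-key release of the knock-out drawer

## Robot

A 7-joint arm with a two-finger parallel gripper is mounted at the origin on the work surface. World frame = base frame: x ahead of the robot, y to its left, z up, the work surface at z = 0. Lengths are in m, angles in rad, forces in N, time in s.
With the tool pointing down it reaches from about 0.4 to 0.875 m from the base axis. Payload 6.5 kg.
Tool frame: the origin (TCP) lies midway between the tips of the shut fingers; the grasp point (between the pads) lies 19 mm behind it; z points along the fingers, y is the direction in which the jaws open and shut (so a half turn about z gives the same grasp; the last joint's range is limited). The gripper opens to 88 mm and grips with 3 to 60 N. Pads are 18 mm wide; open, the fingers measure 123 mm over their backs; the gripper's body (75 mm by 187 mm) begins 45 mm behind the grasp point.
Start: joints at [-1.271, 0.536, -0.004, 1.538, 0.003, 1.067, -0.071], TCP at [0.232, 0.607, 0.239] pointing down, gripper open.
Joint ranges: [-2.7, 2.7], [-0.37, 2.16], [-1.27, 1.26], [0.24, 2.4], [-1.31, 4.45], [0.19, 1.91], [-2.76, 2.76]. Speed limits (rad/s): [2.39, 2.39, 3.14, 3.14, 3.14, 3.14, 3.14].

## Interface

Orientations are given as a unit quaternion [w, x, y, z].
In Python, from plant import robot, get_image gives the robot as it stands.
- The arm moves only by the tool move_arm, never from a script. Its argument "steps" is a list of rows, each a list of 3 entries, a list of its own where there are three numbers: the shift along the tool's x, y, z in mm, then the turn, a rotation vector about the tool's x, y, z in degrees, then the finger opening in mm, from 0 to 88.1. A call has 1 to 20 rows; each row is the pose to reach, as a shift and turn from the pose measured when the call began, along the tool's axes at that moment; what a row does not reach only later rows make up. A row lasts 1/12 s, in which the tool goes at most 41.7 mm and 7.16 degrees, less where a joint would pass 70% of its speed; a pose out of reach is approached as far as the arm can. A call with a gripper value outside its range is refused whole. The fingers move at their own pace and stop on an object; "squeeze" is the grip in N (left out, the last holds). Time passes only in rows, so rows that repeat a pose let the fingers close. It gives the time, the measured TCP pose, the force and the opening at its end, in the units of the state.
- robot.observe(): the state, without advancing time (a new reading comes with each control period).
- get_image(name): name is "scene" or "side" or "wrist"; returns a dict with "color" (384x512x3 uint8, red, green, blue), "intrinsics" (3x3 intrinsics, pixels), "dist" ([k1, k2, p1, p2, k3] as OpenCV has them; the pictures are not rectified), "xyz" and "orientation" of the camera in the world. Camera axes: x right, y up, looking along -z (the intrinsics and any distortion apply to the point x, -y, -z); pixel columns grow to the right and rows downward; lengths in m; the calibration is good to about 2 mm. A picture is of the moment at which its call begins. There is no depth.
- robot.finish_job(): hands the job in, once; it reports no verdict.
The state is a dict: "clock": time; "joint_pos": joint angles; "dq": joint speeds; "tau": joint torques, N m; "tool_pos": TCP position; "eef_rot": TCP orientation; "contact_force": force on the tool from outside, world axes, zero at the start; "wrist_torque": the same for the moment, N m; "grip_width": finger opening in m.
Only numpy, scipy, OpenCV 4.12 (cv2) and the standard library are available. Lean on these libraries where they do the work, as an engineer would, in place of code of your own. Each camera call takes 0.05 s, during which the arm holds its last target.

## Task

Open the coffee bar's knock-out drawer with its two-key catch: put one fingertip on each of the two round keys on top of the unit, press both fully down together and hold them down until the drawer has come all the way out by itself, then let go and move clear. Do not press the bar-shaped keys, do not touch the drawer or the unit's steel body, and leave the cup, jug, tamper and jar standing where they are; nothing is to be picked up.

Things in the scene. Friction and masses are not known exactly. Their poses are not given: they have to be found in the camera images.
- unit: The knock-out drawer unit, a fixed brushed-steel case 240 mm deep (x) by 290 mm wide (y) by 90 mm high with a flat deck on top. Origin: centre of its underside, on the counter. Its -x side, with the wooden drawer front, faces roughly towards the robot (yaw varies by up to 0.35 rad). A low 17 mm rail of thin bar runs round the back half of the deck.
- drawer (a joint): Drawer travel in m: 0 to 0.002 shut (catch play), 0.080 all the way out, along the unit's own -x; no handle. While both round keys are held down (over 6 mm) a damped spring drives it out by itself in about 2.5 to 3 s. One key alone does nothing; a key let go before it is out stops it (and sticks part way until pressed again). It does not go back by itself.
- drawer_front (a point): Centre of the front face of the wooden drawer front (268 mm wide, 68 mm high); it travels with the drawer.
- catch_strip: The black key strip with the two ROUND keys, fixed on the deck: 44 mm (x) by 112 mm (y) by 10 mm thick, origin at the centre of its underside, on the deck, 90 mm above the counter. Same yaw as the unit. Its keys stand at +30 and -30 mm along its y axis (60 mm centre to centre). It sits on the left or the right half of the deck, near the front; the other half carries the other strip, 136 mm from centre to centre.
- catch_strip_mid (a point): Point midway between the round keys, at the height of their tops when up: 114 mm above the counter; its y axis runs from one key to the other (towards round_l).
- round_l_top (a point): Centre of the top face of the round key on the +y side of its strip: upright plunger key of bare steel, travel 8 mm straight down, spring return, 1 N to start moving. Top 28 mm across, flat, 14 mm above the strip when up, 6 mm above it when fully down.
- round_r_top (a point): The same for the round key on the -y side of the strip.
- round_l (a joint): Travel of that key in m: 0 up, 0.008 fully down on its stop. Fully down takes about 3 to 4 N, so 6 to 8 N for the pair.
- round_r (a joint): The same for the other round key.
- bar_l_top (a point): Centre of the top of a long BAR-SHAPED steel key (18 mm in x by 40 mm in y, same height as the round ones) on the other strip, +y side: a dose key, not to be pressed.
- bar_r_top (a point): The same, -y side.
- bar_l (a joint): Travel of that bar-shaped key, 0 up, 0.008 down. Leave it up.
- bar_r (a joint): Travel of the other bar-shaped key. Leave it up.
- cup: White espresso cup, loose, 62 mm across, 55 mm high, standing on the back half of the unit's deck. Origin: centre of its underside.
- jug: Steel milk jug, loose, 84 mm across, 100 mm high, with a handle on one side, on the counter beside the unit. Origin: centre of its underside.
- tamper: Dark steel tamper, loose, 58 mm across, 84 mm high, standing on the counter beside the unit. Origin: centre of its underside.
- jar: Amber glass jar with a wooden cap, loose, 72 mm across, 110 mm high, on the counter beside the unit near its back. Origin: centre of its underside.

How it is judged:
By the outcome, as a careful person would: the job done as asked, in the order asked, and still so for the second after the job is handed in, with the robot touching nothing.
It also fails if it takes over 35 s, if anything falls off the work surface, if the arm or the gripper's body presses on something with over 40 N, if the wrist force passes 120 N, or if a joint passes its speed limit or range.

## Working session

There is one attempt and no reset: what is moved stays moved. The work goes in short steps, Python scripts to look and compute and a tool call to move; the robot and the scene stay as the last step left them, time stands still between calls to the robot, and variables do not carry over. Pictures are saved under pics/ and viewed, and the job is handed in when it is done.

Besides the shell and the picture viewer there is one more tool, called as name(argument=value, ...), one argument or row to a line, values as JSON. move_arm: Moves the arm, as the interface text tells. Its arguments: {"type":"object","properties":{"steps":{"type":"array","items":{"type":"array"}},"squeeze":{"type":"number"}},"required":["steps"]}

```bash
mkdir -p pics; ls
python3 - <<'E'
from plant import robot,get_image
import cv2,json,numpy as np
s=robot.observe()
print({k:np.round(v,4).tolist() for k,v in s.items()})
for n in ["scene","side","wrist"]:
    d=get_image(n); cv2.imwrite(f"pics/{n}0.png",d["color"][:,:,::-1])
    print(n,np.array(d["intrinsics"]).round(2).tolist(),d["dist"],d["xyz"],d["orientation"])
E
```

```text
pics
{'clock': 0.0, 'joint_pos': [-1.2712, 0.5372, -0.0044, 1.5388, 0.0027, 1.0673, -0.0712], 'dq': [-0.0013, 0.0004, 0.0007, 0.0012, -0.0021, -0.0004, 0.0018], 'tau': [-0.0008, -57.0983, 0.9903, -25.1607, -0.0563, 0.0179, 0.0002], 'tool_pos': [0.2323, 0.6064, 0.2379], 'eef_rot': [-0.0001, 0.1818, 0.9833, -0.0008], 'contact_force': [0.3644, -0.0994, -0.0779], 'wrist_torque': [0.0129, 0.0389, 0.0333], 'grip_width': 0.0885}
scene [[427.2, 0.0, 253.08], [0.0, 427.2, 190.47], [0.0, 0.0, 1.0]] [-0.09642138  0.          0.          0.          0.        ] [ 1.47069481 -0.06010674  0.79080384] [0.66386885 0.32510765 0.28249742 0.61137417]
side [[372.5, 0.0, 253.43], [0.0, 372.5, 192.27], [0.0, 0.0, 1.0]] [-0.10955846  0.          0.          0.          0.        ] [ 0.46652034 -0.5029833   0.71547536] [ 0.92084969  0.37195435 -0.04449939 -0.10819247]
wrist [[268.1, 0.0, 256.79], [0.0, 268.1, 192.76], [0.0, 0.0, 1.0]] [0.0222081 0.        0.        0.        0.       ] [0.16160801 0.63336428 0.38385767] [ 0.81488905 -0.12147407 -0.08260415  0.56069282]
```

View pics/scene0.png

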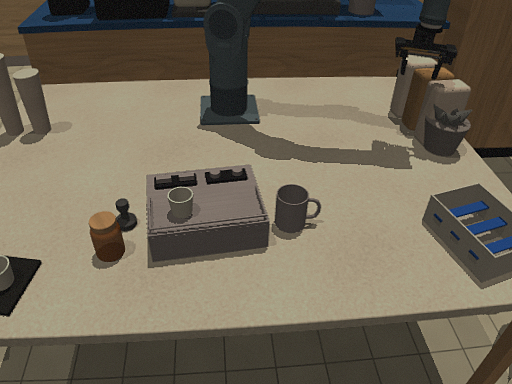

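View pics/side0.png

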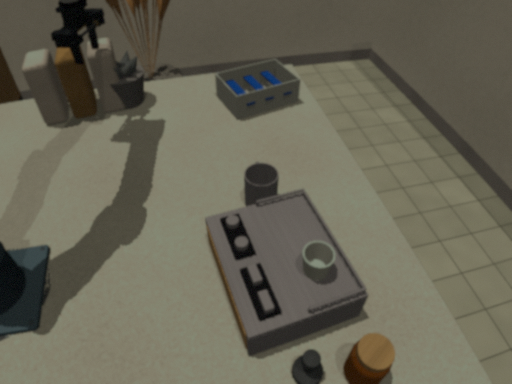

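View pics/wrist0.png

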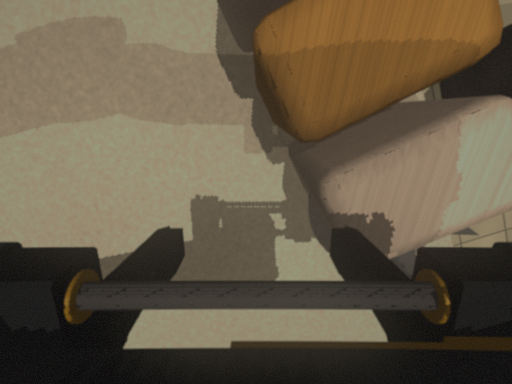

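The round keys are at about (233,222) and (242,243) in the side view and (213,175) and (238,174) in the scene view. The bar keys are on the -y strip. I'll zoom in to get finer pixel positions.

Run:
```python
import cv2
a=cv2.imread("pics/side0.png")[195:325,195:325]; b=cv2.imread("pics/scene0.png")[155:205,140:280]
cv2.imwrite("pics/side0z.png",cv2.resize(cv2.convertScaleAbs(a,alpha=1.7),None,fx=4.6,fy=4.6,interpolation=2)[:600])
cv2.imwrite("pics/scene0z.png",cv2.resize(cv2.convertScaleAbs(b,alpha=1.7),None,fx=5.5,fy=5.5,interpolation=2))
```

```text
(no output)
```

View pics/side0z.png

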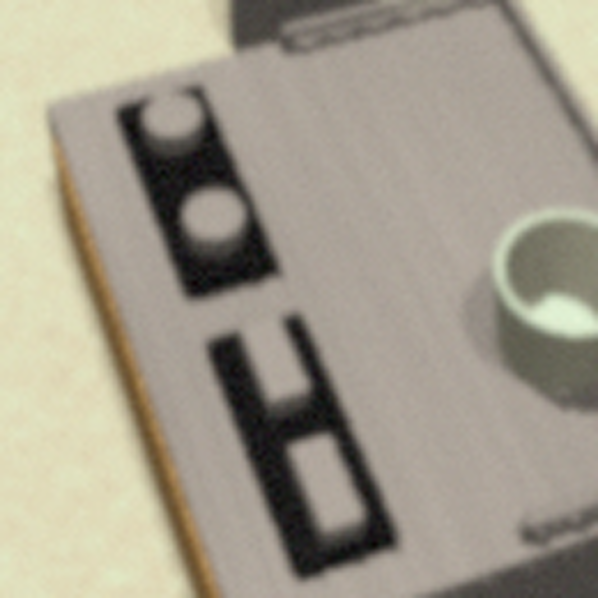

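View pics/scene0z.png

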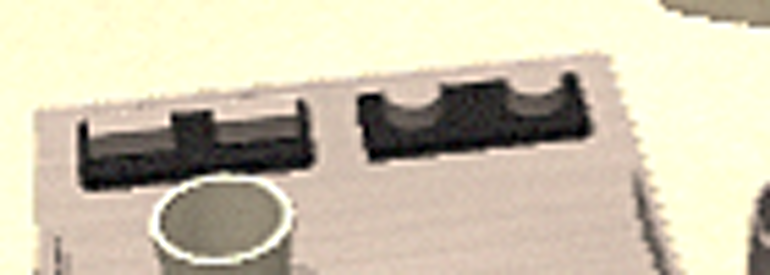

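```bash
cat > h.py <<'E'
import numpy as np,cv2
from scipy.spatial.transform import Rotation as R
from scipy.optimize import least_squares
CAM={}
def setcam(n,d): CAM[n]=d
def proj(d,P):
    q=np.array(d["orientation"]);Rm=R.from_quat(q[[1,2,3,0]]).as_matrix()
    c=(np.atleast_2d(P)-np.array(d["xyz"]))@Rm
    c=c*[1,-1,-1]
    return cv2.projectPoints(c.reshape(-1,1,3),np.zeros(3),np.zeros(3),np.array(d["intrinsics"]),np.array(d["dist"]))[0].reshape(-1,2)
def pt(p,x,y,z):
    c,s=np.cos(p[2]),np.sin(p[2]); return [p[0]+c*x-s*y,p[1]+s*x+c*y,z]
E
python3 - <<'E'
from h import *
from plant import get_image
ds=get_image("side");dc=get_image("scene")
S=lambda u,v:((u+.5)/4.6-.5+195,(v+.5)/4.6-.5+195)
C=lambda u,v:((u+.5)/5.5-.5+140,(v+.5)/5.5-.5+155)
B=-.136
obs=[(ds,(0,.03,.114),S(172,115),'kl'),(ds,(0,-.03,.114),S(215,214),'kr'),
(ds,(0,B-.025,.114),S(327,484),'br'),
(ds,(-.022,-.056,.09),S(188,297),'s1'),(ds,(.022,-.056,.09),S(278,274),'s2'),
(ds,(-.022,B-.056,.09),S(300,578),'b1'),(ds,(.022,B-.056,.09),S(397,547),'b2'),
(dc,(.022,-.056,.09),C(368,160),'cs1'),(dc,(.022,.056,.09),C(592,134),'cs2'),
(dc,(.022,B-.056,.09),C(84,190),'cb1'),(dc,(.022,B+.056,.09),C(315,166),'cb2')]
def f(p):
    return np.concatenate([proj(d,pt(p,*m))[0]-np.array(o) for d,m,o,_ in obs])
r=least_squares(f,[.6,0,0.1],loss='soft_l1')
print(r.x,np.degrees(r.x[2]))
for (d,m,o,n),e in zip(obs,f(r.x).reshape(-1,2)):print(n,e.round(2))
for sub in [obs[:7],obs[7:]]:
    g=lambda p:np.concatenate([proj(d,pt(p,*m))[0]-np.array(o) for d,m,o,_ in sub])
    print(least_squares(g,[.6,0,.1]).x)
print([np.round(pt(r.x,0,s,.114),4) for s in(.03,-.03)])
E
```

```text
[ 0.54397327 -0.03299254  0.11620784] 6.658218657661815
kl [-0.02 -0.82]
kr [-0.16 -0.69]
br [-0.73 -3.79]
s1 [-0.26  1.43]
s2 [0.91 0.16]
b1 [-0.45  0.94]
b2 [ 1.4  -0.29]
cs1 [-0.5  -0.21]
cs2 [ 0.13 -0.09]
cb1 [-0.66  0.13]
cb2 [ 0.11 -0.3 ]
[ 0.54388569 -0.0338722   0.11306523]
[ 0.54451671 -0.03233273  0.11453896]
[array([ 0.5405, -0.0032,  0.114 ]), array([ 0.5475, -0.0628,  0.114 ])]
```

The fit puts the strip middle at about (0.544, -0.033) with yaw 6.7°. Residuals are mostly under 1.5 px; the exception is one bar key, where I guessed its spacing. First I lift clear of the blocks, then travel over at height.

move_arm(
  steps=[
    [[0, 0, -25], [0, 0, 0], 88],
    [[0, 0, -50], [0, 0, 0], 88],
    [[0, 0, -60], [0, 0, 0], 88],
    [[-20, -20, -60], [0, 0, -2], 80],
    [[-50, -45, -60], [0, 0, -4], 70],
    [[-80, -75, -60], [0, 0, -6], 60],
    [[-110, -105, -60], [0, 0, -8], 46],
    [[-140, -130, -60], [0, 0, -10], 46],
    [[-170, -160, -60], [0, 0, -12], 46],
    [[-200, -190, -60], [0, 0, -14], 46],
    [[-230, -215, -60], [0, 0, -16], 46],
    [[-260, -245, -60], [0, 0, -18], 46],
    [[-290, -270, -60], [0, 0, -20], 46],
    [[-320, -300, -60], [0, 0, -22], 46],
    [[-350, -330, -60], [0, 0, -24], 46],
    [[-380, -355, -60], [0, 0, -26], 46],
    [[-410, -385, -60], [0, 0, -27.5], 46],
    [[-440, -410, -60], [0, 0, -27.5], 46],
    [[-470, -440, -50], [0, 0, -27.5], 46],
    [[-490, -460, -40], [0, 0, -27.5], 46],
  ],
  squeeze=20,
)

```text
clock: 1.92
tool_pos: [0.5268, -0.0018, 0.2789]
eef_rot: [0.001, -0.056, 0.998, -0.001]
contact_force: [0.5, 0.0, 0.2]
grip_width: 0.0459
```

```bash
cat > look.py <<'E'
import sys
from h import *
from plant import robot,get_image
p=np.array([.544,-.033,.1162])
tag=sys.argv[1]
for n in ["wrist","side"]:
    d=get_image(n); im=d["color"][:,:,::-1].copy()
    cv2.imwrite(f"pics/{n}{tag}.png",cv2.convertScaleAbs(cv2.resize(im,(768,576),interpolation=2),alpha=1.5))
    print(n,proj(d,[pt(p,0,.03,.114),pt(p,0,-.03,.114)]).round(1).tolist())
s=robot.observe();q=s["eef_rot"];Rm=R.from_quat(np.array(q)[[1,2,3,0]]).as_matrix()
print(s["clock"],s["tool_pos"],s["contact_force"],s["grip_width"])
yd=np.array([-np.sin(p[2]),np.cos(p[2]),0]);zd=np.array([0,0,-1.]);Rt=np.c_[np.cross(yd,zd),yd,zd]
print("shift mm to z=.150",1000*Rm.T@(np.array([p[0],p[1],.150])-s["tool_pos"]),"rotvec deg",np.degrees(R.from_matrix(Rm.T@Rt).as_rotvec()))
E
python3 look.py 1
```

```text
wrist [[254.7, 188.4], [204.9, 188.6]]
side [[232.0, 218.8], [241.2, 240.4]]
2.0167 [ 0.52570476 -0.00409227  0.2771113 ] [-0.9065467  -0.64606208 -0.15939415] 0.04597644138477594
shift mm to z=.150 [-15.4204352  -30.20263947 127.19145439] rotvec deg [-0.2135206  -0.12723008 -0.59652674]
```

View pics/wrist1.png

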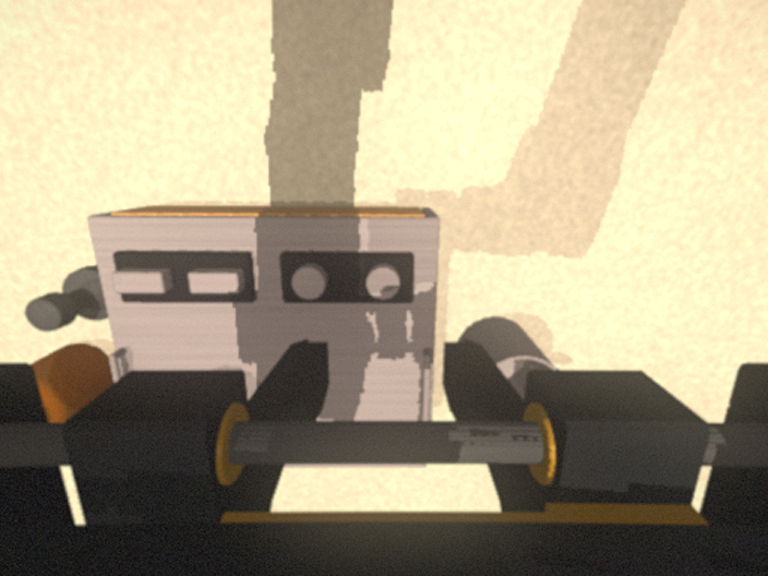

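View pics/side1.png

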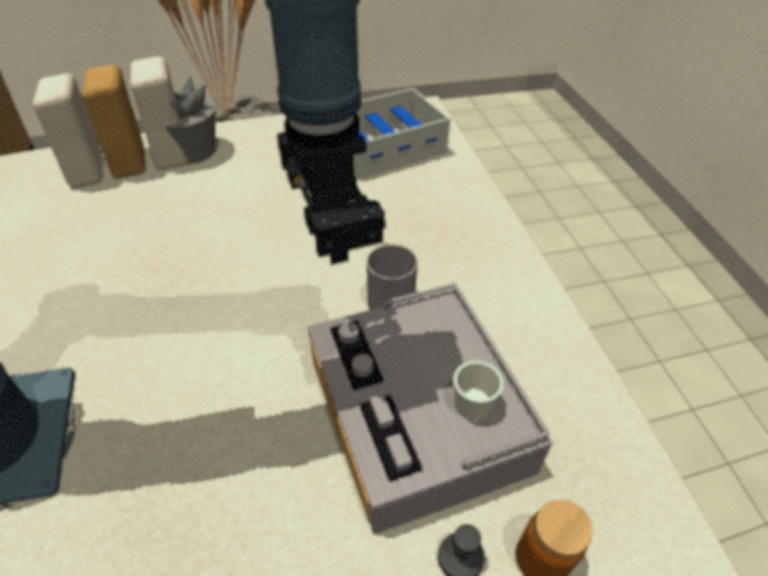

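The wrist view shows the round keys at about (206,187) and (255,187), scaled to the original 512×384. That agrees with my prediction to about 1 px. Next I move above them.

move_arm(
  steps=[
    [[-8, -15, 10], [0, 0, -0.6], 48],
    [[-15, -30, 30], [-0.2, 0, -0.6], 48],
    [[-15, -30, 55], [-0.2, 0, -0.6], 48],
    [[-15, -30, 80], [-0.2, 0, -0.6], 48],
    [[-15, -30, 105], [-0.2, 0, -0.6], 48],
    [[-15, -30, 120], [-0.2, 0, -0.6], 48],
    [[-15, -30, 127], [-0.2, 0, -0.6], 48],
    [[-15, -30, 127], [-0.2, 0, -0.6], 48],
    [[-15, -30, 127], [-0.2, 0, -0.6], 48],
  ],
)

```text
clock: 2.77
tool_pos: [0.5438, -0.0324, 0.1507]
eef_rot: [-0.001, -0.058, 0.998, -0.0]
contact_force: [0.1, -0.0, 0.7]
grip_width: 0.0479
```

```bash
python3 look.py 2
```

```text
wrist [[297.0, 219.6], [215.1, 219.5]]
side [[232.0, 218.8], [241.2, 240.4]]
2.8667 [ 0.54445891 -0.03263211  0.15139097] [ 0.5332606  -0.24300109  0.7409974 ] 0.04797644840708662
shift mm to z=.150 [ 0.4984542  -0.31162244  1.39110255] rotvec deg [-0.01717297 -0.00461831  0.01855339]
```

View pics/wrist2.png

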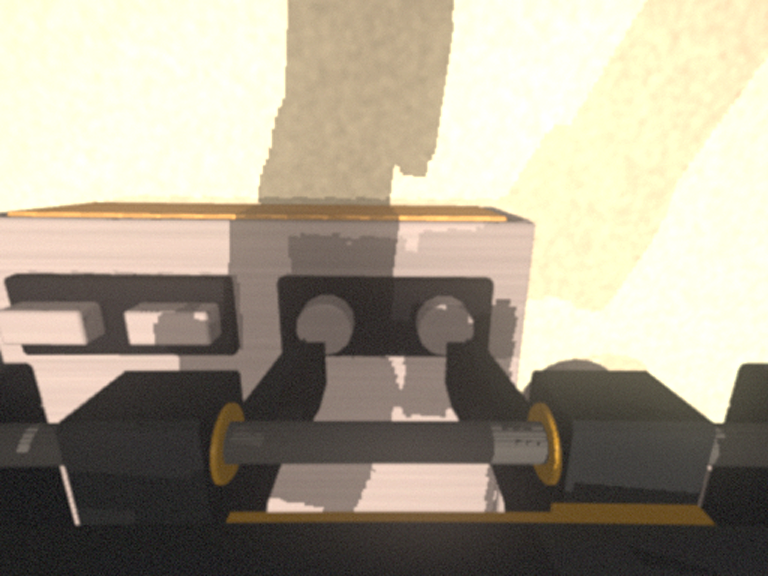

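View pics/side2.png

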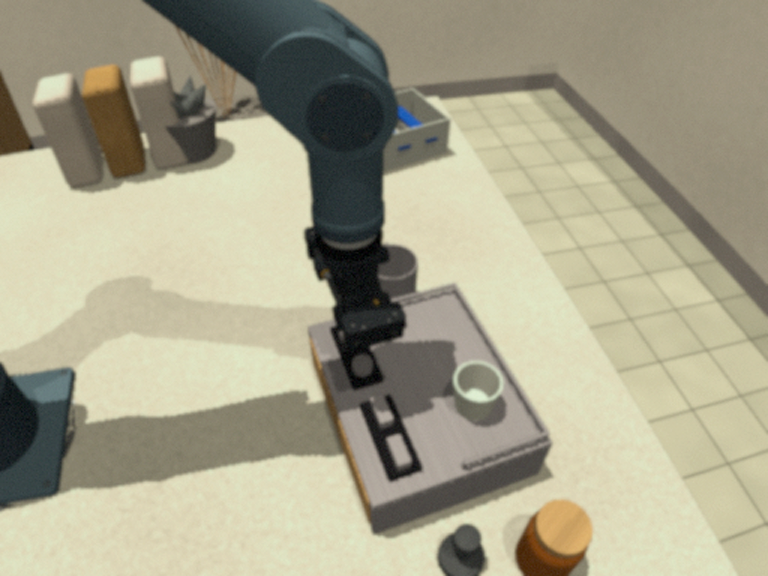

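Run:
```python
from h import *
from plant import robot,get_image
d=get_image("wrist");im=d["color"][:,:,::-1].copy()
p=np.array([.544,-.033,.1162])
im=cv2.convertScaleAbs(im[175:260,180:345],alpha=2.2); k=4.8
im=cv2.resize(im,None,fx=k,fy=k,interpolation=2)
f=lambda P:((proj(d,P)-[180,175]+.5)*k-.5)
th=np.linspace(0,2*np.pi,40)
for s in(.03,-.03):
    for z,c in((.114,(0,0,255)),):
        cv2.polylines(im,[f([pt(p,.014*np.cos(t),s+.014*np.sin(t),z) for t in th]).astype(np.int32)],True,c,1)
cv2.polylines(im,[f([pt(p,x,y,.1) for x,y in((-.022,-.056),(.022,-.056),(.022,.056),(-.022,.056))]).astype(np.int32)],True,(0,255,0),1)
cv2.imwrite("pics/w2z.png",im)
```

```text
(no output)
```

View pics/w2z.png

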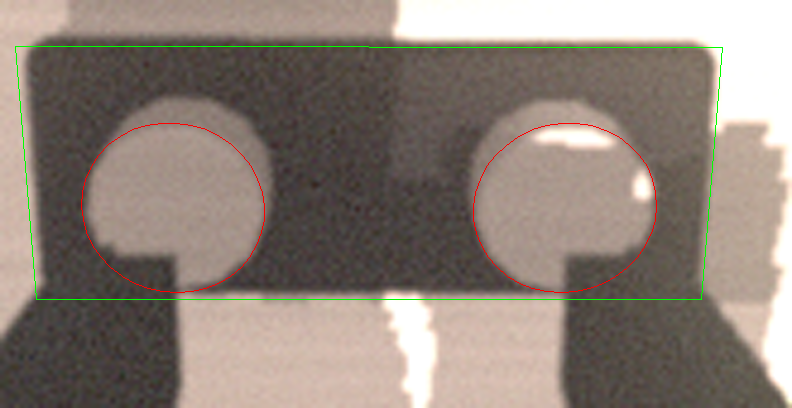

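The predicted outlines fit the key tops to about 1 mm. The fingertips line up over the keys, with inner edges near the key centres. I'll go down to just above contact.

move_arm(
  steps=[
    [[0, 0, 12], [0, 0, 0], 48],
    [[0, 0, 22], [0, 0, 0], 48],
    [[0, 0, 29], [0, 0, 0], 48],
    [[0, 0, 33], [0, 0, 0], 48],
    [[0, 0, 33], [0, 0, 0], 48],
    [[0, 0, 33], [0, 0, 0], 48],
  ],
)

```text
clock: 3.42
tool_pos: [0.5442, -0.0328, 0.118]
eef_rot: [-0.0, -0.058, 0.998, -0.0]
contact_force: [-0.4, -0.3, -0.7]
grip_width: 0.0478
```

```bash
python3 look.py 3
```

```text
wrist [[305.3, 239.3], [207.9, 239.3]]
side [[232.0, 218.8], [241.2, 240.4]]
3.5167 [ 0.54467723 -0.03277598  0.11859918] [ 0.29476816 -0.25893947  0.23508729] 0.0477347215420406
shift mm to z=.150 [  0.68647611  -0.15651774 -31.40103302] rotvec deg [-0.02297011  0.02221741  0.00532778]
```

View pics/wrist3.png

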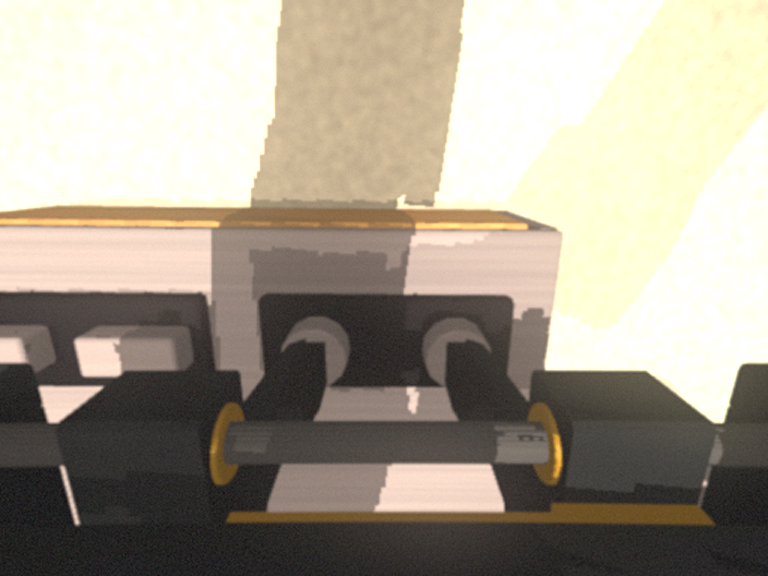

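View pics/side3.png

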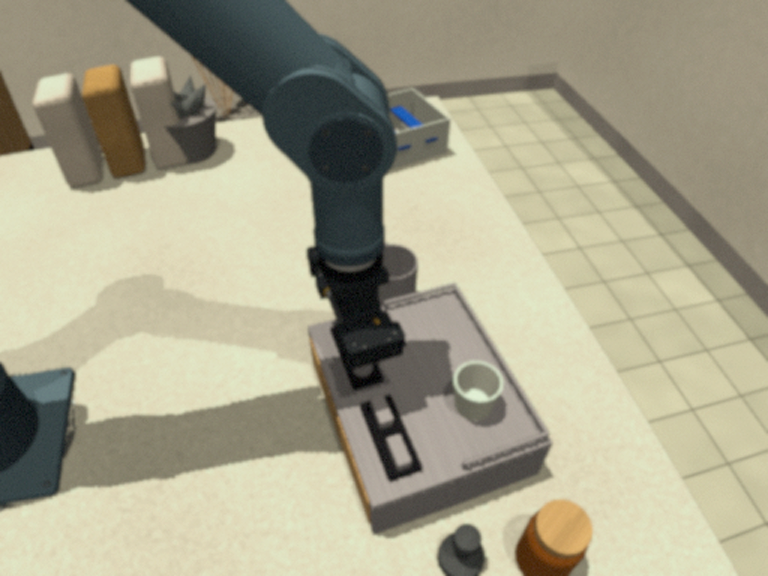

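Both fingertips sit over their round keys at about (315,345) and (455,345), just above contact. The wood front is still shut. Now I press.

move_arm(
  steps=[
    [[0, 0, 3], [0, 0, 0], 48],
    [[0, 0, 6], [0, 0, 0], 48],
    [[0, 0, 9], [0, 0, 0], 48],
    [[0, 0, 11], [0, 0, 0], 48],
    [[0, 0, 13], [0, 0, 0], 48],
    [[0, 0, 13], [0, 0, 0], 48],
  ],
)

```text
clock: 4.02
tool_pos: [0.5453, -0.0328, 0.1064]
eef_rot: [0.001, -0.058, 0.998, -0.0]
contact_force: [-0.7, -0.2, 10.4]
grip_width: 0.048
```

move_arm(
  steps=[
    [[0, 0, 1], [0, 0, 0], 48],
    [[0, 0, 1], [0, 0, 0], 48],
    [[0, 0, 1], [0, 0, 0], 48],
    [[0, 0, 1], [0, 0, 0], 48],
    [[0, 0, 1], [0, 0, 0], 48],
    [[0, 0, 1], [0, 0, 0], 48],
  ],
)

```text
clock: 4.52
tool_pos: [0.5453, -0.0328, 0.1064]
eef_rot: [0.001, -0.058, 0.998, 0.0]
contact_force: [-4.2, 0.9, 13.7]
grip_width: 0.0479
```

```bash
python3 look.py 4
```

```text
wrist [[309.2, 246.9], [204.6, 246.9]]
side [[232.0, 218.8], [241.2, 240.4]]
4.6167 [ 0.5453526  -0.032835    0.10638428] [-4.64477655 -0.36186091 13.74655751] 0.047934032947233786
shift mm to z=.150 [ 1.29601019e+00  1.59488036e-03 -4.36177532e+01] rotvec deg [ 0.01155302  0.0874884  -0.00577894]
```

View pics/wrist4.png

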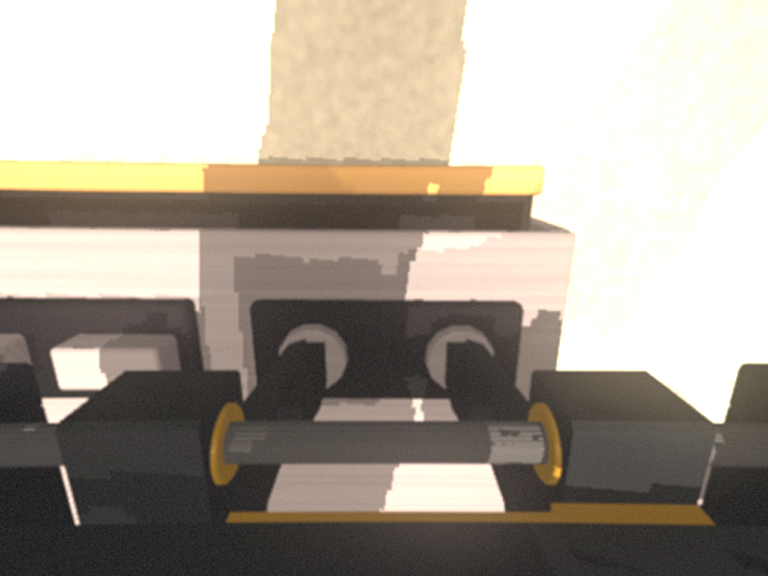

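The drawer is coming out: the wood front is now at row ~180. I'll keep holding for another 3.3 s.

move_arm(
  steps=[
    [[0, 0, 1], [0, 0, 0], 48],
    [[0, 0, 1], [0, 0, 0], 48],
    [[0, 0, 1], [0, 0, 0], 48],
    [[0, 0, 1], [0, 0, 0], 48],
    [[0, 0, 1], [0, 0, 0], 48],
    [[0, 0, 1], [0, 0, 0], 48],
    [[0, 0, 1], [0, 0, 0], 48],
    [[0, 0, 1], [0, 0, 0], 48],
    [[0, 0, 1], [0, 0, 0], 48],
    [[0, 0, 1], [0, 0, 0], 48],
    [[0, 0, 1], [0, 0, 0], 48],
    [[0, 0, 1], [0, 0, 0], 48],
    [[0, 0, 1], [0, 0, 0], 48],
    [[0, 0, 1], [0, 0, 0], 48],
    [[0, 0, 1], [0, 0, 0], 48],
    [[0, 0, 1], [0, 0, 0], 48],
    [[0, 0, 1], [0, 0, 0], 48],
    [[0, 0, 1], [0, 0, 0], 48],
    [[0, 0, 1], [0, 0, 0], 48],
    [[0, 0, 1], [0, 0, 0], 48],
  ],
)

```text
clock: 6.28
tool_pos: [0.5454, -0.0328, 0.1064]
eef_rot: [0.001, -0.058, 0.998, 0.0]
contact_force: [-4.7, 0.6, 14.1]
grip_width: 0.0479
```

move_arm(
  steps=[
    [[0, 0, 1], [0, 0, 0], 48],
    [[0, 0, 1], [0, 0, 0], 48],
    [[0, 0, 1], [0, 0, 0], 48],
    [[0, 0, 1], [0, 0, 0], 48],
    [[0, 0, 1], [0, 0, 0], 48],
    [[0, 0, 1], [0, 0, 0], 48],
    [[0, 0, 1], [0, 0, 0], 48],
    [[0, 0, 1], [0, 0, 0], 48],
    [[0, 0, 1], [0, 0, 0], 48],
    [[0, 0, 1], [0, 0, 0], 48],
    [[0, 0, 1], [0, 0, 0], 48],
    [[0, 0, 1], [0, 0, 0], 48],
    [[0, 0, 1], [0, 0, 0], 48],
    [[0, 0, 1], [0, 0, 0], 48],
    [[0, 0, 1], [0, 0, 0], 48],
    [[0, 0, 1], [0, 0, 0], 48],
    [[0, 0, 1], [0, 0, 0], 48],
    [[0, 0, 1], [0, 0, 0], 48],
    [[0, 0, 1], [0, 0, 0], 48],
    [[0, 0, 1], [0, 0, 0], 48],
  ],
)

```text
clock: 7.95
tool_pos: [0.5454, -0.0328, 0.1064]
eef_rot: [0.001, -0.058, 0.998, 0.001]
contact_force: [-4.0, 0.4, 14.5]
grip_width: 0.0477
```

```bash
python3 look.py 5
python3 - <<'E'
from h import *
from plant import get_image
p=np.array([.544,-.033,.1162])
d=get_image("wrist")
for t in(0,.07,.075,.08):
  # strip is near front; unknown offset f of strip centre from front: report for scan
  print(t,[proj(d,pt(p,-f-t,-.03,.079))[0].round(1).tolist() for f in(.04,.045,.05,.055)])
E
```

```text
wrist [[309.2, 246.8], [204.6, 246.9]]
side [[232.0, 218.8], [241.2, 240.4]]
8.05 [ 0.54534818 -0.03283328  0.10638046] [-3.93938231  0.70202605 15.03394923] 0.047807387850265864
shift mm to z=.150 [ 1.29013104e+00  3.84032564e-02 -4.36215936e+01] rotvec deg [ 0.06312016  0.08969358 -0.01584417]
0 [[211.0, 166.1], [210.6, 158.5], [210.2, 150.8], [209.8, 142.9]]
0.07 [[204.7, 46.0], [204.1, 36.0], [203.6, 25.9], [203.0, 15.5]]
0.075 [[204.1, 36.0], [203.6, 25.9], [203.0, 15.5], [202.4, 4.9]]
0.08 [[203.6, 25.9], [203.0, 15.5], [202.4, 4.9], [201.8, -6.0]]
```

View pics/wrist5.png

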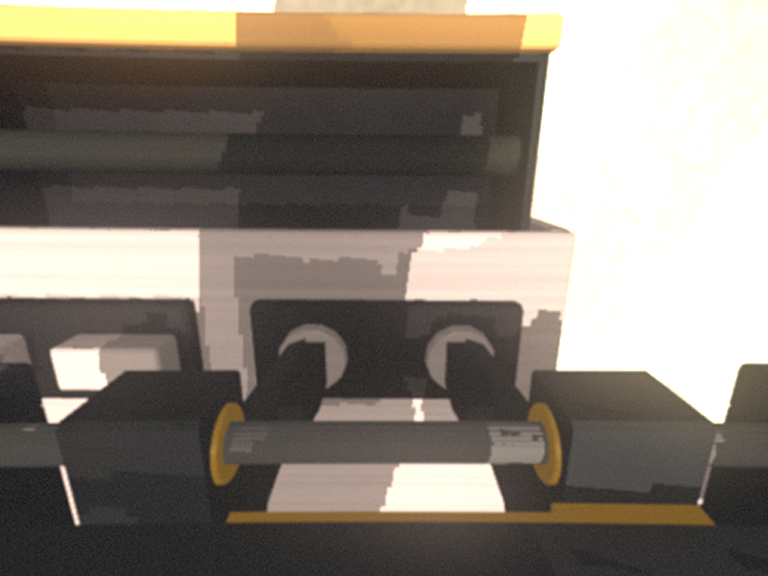

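View pics/side5.png

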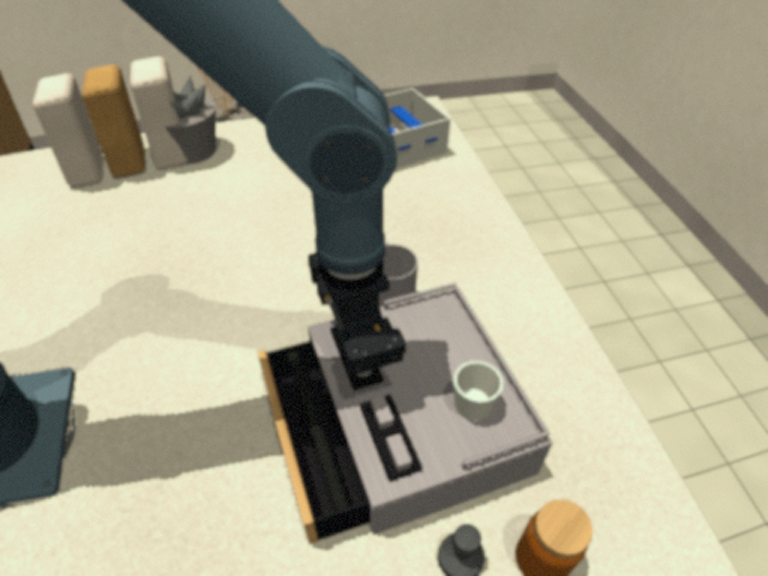

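The drawer looks fully out. The outer edge of its front is at row ~14 in the wrist view, and about 4 s have passed with both keys held. Before letting go I'll check that it has stopped moving.

move_arm(
  steps=[
    [[0, 0, 1], [0, 0, 0], 48],
    [[0, 0, 1], [0, 0, 0], 48],
    [[0, 0, 1], [0, 0, 0], 48],
    [[0, 0, 1], [0, 0, 0], 48],
    [[0, 0, 1], [0, 0, 0], 48],
    [[0, 0, 1], [0, 0, 0], 48],
  ],
)

```text
clock: 8.6
tool_pos: [0.5454, -0.0328, 0.1064]
eef_rot: [0.001, -0.058, 0.998, 0.001]
contact_force: [-4.3, 0.6, 14.0]
grip_width: 0.0475
```

```bash
python3 look.py 6
python3 - <<'E'
import cv2,numpy as np
a=cv2.imread("pics/wrist5.png").astype(int);b=cv2.imread("pics/wrist6.png").astype(int)
print(np.abs(a-b)[:60,:560].mean(),np.abs(a-b).mean())
for i in (a,b): print(np.argmax(np.abs(np.diff(i[:30,50:200,0].mean(1)))),np.argmax(np.abs(np.diff(i[30:70,50:200,2].mean(1))))+30)
# front offset estimate from shut image: rows
E
```

```text
wrist [[309.2, 246.8], [204.6, 246.9]]
side [[232.0, 218.8], [241.2, 240.4]]
8.7 [ 0.54536052 -0.03282001  0.1063847 ] [-4.48714318  0.22456979 15.83429428] 0.047861444977229016
shift mm to z=.150 [  1.30242552   0.0456263  -43.61741632] rotvec deg [ 0.08801055  0.09168405 -0.01426243]
1.3823511904761905 2.0909958827642745
9 43
9 43
```

The drawer hasn't moved between the two pictures. I'll let go straight up and move clear.

move_arm(
  steps=[
    [[0, 0, -3], [0, 0, 0], 48],
    [[0, 0, -7], [0, 0, 0], 48],
    [[0, 0, -12], [0, 0, 0], 48],
    [[0, 0, -20], [0, 0, 0], 48],
    [[0, 0, -35], [0, 0, 0], 48],
    [[0, 0, -55], [0, 0, 0], 48],
    [[0, 0, -75], [0, 0, 0], 48],
    [[0, 0, -100], [0, 0, 0], 48],
    [[0, 0, -125], [0, 0, 0], 48],
    [[0, 0, -150], [0, 0, 0], 48],
    [[0, 0, -170], [0, 0, 0], 48],
    [[0, 0, -180], [0, 0, 0], 48],
    [[0, 0, -180], [0, 0, 0], 48],
    [[0, 0, -180], [0, 0, 0], 48],
  ],
)

```text
clock: 9.87
tool_pos: [0.5448, -0.033, 0.286]
eef_rot: [0.001, -0.058, 0.998, 0.001]
contact_force: [0.0, -0.8, -0.2]
grip_width: 0.0484
```

```bash
python3 look.py 7
python3 - <<'E'
from plant import get_image
import cv2
cv2.imwrite("pics/scene7.png",get_image("scene")["color"][:,:,::-1])
E
```

```text
wrist [[281.5, 175.6], [232.1, 175.6]]
side [[232.0, 218.8], [241.2, 240.4]]
9.9667 [ 0.54419533 -0.03301281  0.28488117] [-0.08777607 -0.14108958  0.74949938] 0.047942422738549276
shift mm to z=.150 [ 5.81866736e-02 -1.91094840e-01  1.34881168e+02] rotvec deg [ 0.09619934 -0.0570665  -0.00204263]
```

View pics/wrist7.png

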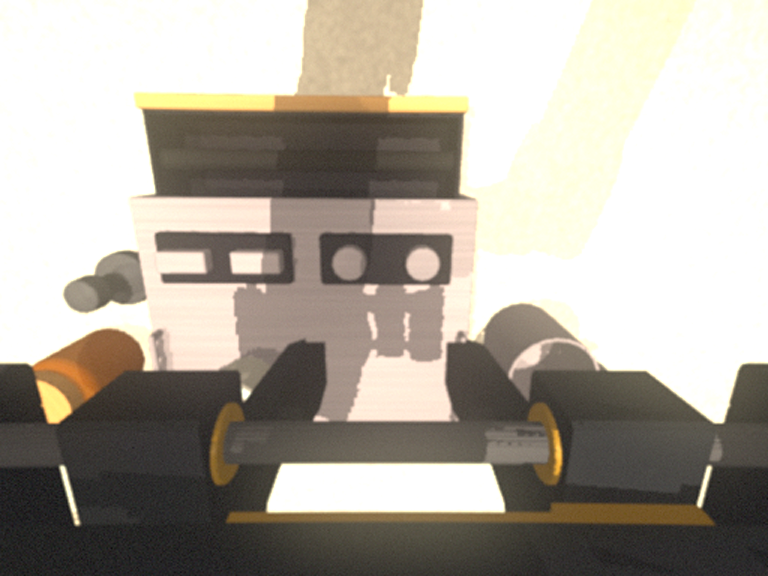

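View pics/scene7.png

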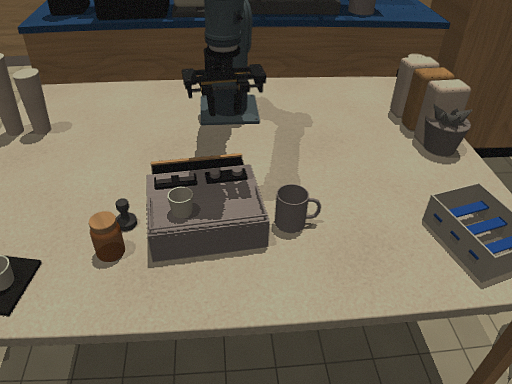

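The drawer is out with its front at row ~100 in the wrist view, and all four keys are back up. The cup, jug, tamper and jar stand where they were. I'll measure the travel once before handing in.

Run:
```python
from h import *
from plant import robot,get_image
from scipy.optimize import brentq
p=np.array([.544,-.033,.1162]);d=get_image("wrist")
g=d["color"].astype(float)[:,:,2][:, 130:180].mean(1)  # blue channel
df=np.diff(g); print("edges",[(i,round(df[i])) for i in range(50,140) if abs(df[i])>12])
def back(v,z): return brentq(lambda x:proj(d,pt(p,x,-.085,z))[0][1]-v,-.2,.05)
for v in (62,63,64): print("front top outer x",v,back(v,.079))
for v in (131,132): print("deck edge x",v,back(v,.09))
```

```text
edges [(62, -30), (63, -30), (73, -16), (131, 29), (132, 45), (133, 18)]
front top outer x 62 -0.1313310835713202
front top outer x 63 -0.13025936019083714
front top outer x 64 -0.12918530684205687
deck edge x 131 -0.052337026201066374
deck edge x 132 -0.05112923691450332
```

Run:
```python
from h import *
from plant import robot,get_image
from scipy.optimize import brentq
p=np.array([.544,-.033,.1162])
im=cv2.imread("pics/side0.png");d=get_image("side")
# the side camera is fixed: compare front-top outer edge, shut v. open, along unit -x line at y=-.1 (strip frame)
im2=d["color"][:,:,::-1]
for I in(im,im2):
    xs=np.arange(-.18,-.02,.001)
    for y in(-.1,-.15):
        uv=proj(d,[pt(p,x,y,.079) for x in xs]).astype(np.float32)
        b=cv2.remap(I,uv[:,0].reshape(1,-1),uv[:,1].reshape(1,-1),1)[0].astype(int)
        sat=b[:,2]-b[:,0]
        w=np.where(sat>45)[0]; print(y,xs[w].round(3).tolist() if len(w) else sat.max())
```

```text
-0.1 41
-0.15 45
-0.1 [-0.131, -0.13, -0.129, -0.128, -0.127, -0.126, -0.125, -0.124, -0.123, -0.122, -0.121, -0.12, -0.119]
-0.15 [-0.13, -0.129, -0.128, -0.127, -0.126, -0.125, -0.124, -0.123, -0.122, -0.121, -0.12, -0.119]
```

Both cameras put the drawer's outer face about 79–80 mm in front of the case edge, so it is fully out. Handing in.

Run:
```python
from plant import robot
print(robot.finish_job()); print(robot.observe()["clock"])
```

```text
the job is handed in; nothing more can be done
None
the job is handed in; nothing more can be done
```

The knock-out drawer is all the way out, and I handed the job in at about 10 s on the robot's clock. I put one fingertip on each round key and pressed both down together. I held them with about 14 N for the pair for roughly 4.5 s, until two pictures 0.6 s apart showed the drawer had stopped. Then I lifted straight up and left the tool 285 mm above the counter.

- **Drawer travel:** the wrist camera put the drawer's outer face about 79 mm in front of the case edge, and the side camera agreed to about 1 mm. That matches the full 80 mm if the front sits flush when shut. I couldn't confirm that, because the wood was too faint to detect in the "shut" side picture.
- **Keys and loose things:** by eye in the final pictures, all four keys are up, the bar keys look untouched, and the cup, jug, tamper and jar stand where they were.
- **Contact:** the tool's contact force was back to about zero after release.
- **Small disagreement:** while pressing there was a sideways force of about 4 N and about 1 mm of drift in x. Both went away on release.

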